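# Re-seat the tile chute and clamp it a quarter turn past touch

### The arm

A 7-joint arm with a two-finger parallel gripper is mounted at the origin on the work surface. World frame = base frame: x ahead of the robot, y to its left, z up, the work surface at z = 0. Lengths are in m, angles in rad, forces in N, time in s.
With the tool pointing down it reaches from about 0.425 to 0.925 m from the base axis. Payload 6.8 kg.
Tool frame: the origin (TCP) lies midway between the tips of the shut fingers; the grasp point (between the pads) lies r.tcp_to_grasp behind it (r.tcp_to_grasp is the distance from the TCP to the grasp point, in m); x points along the fingers, y is the direction in which the jaws open and shut, and the axes are right-handed (so a half turn about x gives the same grasp; the last joint's range is limited). The gripper opens to 85 mm and grips with 20 to 120 N. Pads are 22 mm wide; open, the fingers measure 114 mm over their backs; the gripper's body (76 mm by 85 mm) begins 54 mm behind the grasp point. The pads swing forward as they close: fully open they stand 13 mm farther back than shut.
Start: joints at [1.013, 0.477, 0.022, 1.555, -0.011, 1.109, -0.083], TCP at [0.293, -0.608, 0.231] pointing down, gripper open.
Joint ranges: [-2.96, 2.96], [-0.34, 2.1], [-1.41, 1.46], [0.24, 2.44], [-1.37, 4.51], [0.17, 1.92], [-2.96, 2.96]. Speed limits (rad/s): [2.39, 2.39, 3.14, 3.14, 3.14, 3.14, 3.14].

### API

Orientations are given as a rotation vector (axis times angle).
In Python, from bench import r, grab_frame, search_frame, cut_out, pinpoint gives the robot as it stands. The module is installed in compiled form; this text tells all that it offers.
- The arm moves only by the tool apply_moves, never from a script. Its argument "commands" is a list of rows, each a list of 7 numbers: the finger opening in mm, from 0 to 85.4, then the shift along the tool's x, y, z in mm, then the turn, a rotation vector about the tool's x, y, z in rad. A call has 1 to 20 rows; each row is the pose to reach, as a shift and turn from the pose commanded when the call began, along the tool's axes at that moment; what a row does not reach only later rows make up. A row lasts 1/10 s, in which the tool goes at most 50 mm and 8.59 degrees, less where a joint would pass 70% of its speed; a pose out of reach is approached as far as the arm can. A call with a gripper value outside its range is refused whole. The fingers move at their own pace and stop on an object; "force" is the grip in N (left out, the last holds). Time passes only in rows, so rows that repeat a pose let the fingers close. It gives the time, the measured TCP pose, the force and the opening at its end, in the units of the state.
- r.get_obs(): the state, without advancing time (a new reading comes with each control period).
- grab_frame(name): name is "side" or "top" or "wrist"; returns a dict with "pixels" (480x640x3 uint8, red, green, blue), "mtx" (3x3 intrinsics, pixels), "position" and "rotation" of the camera in the world; the wrist camera has in their place "T_tool_cam" (4x4, takes a point from camera to tool coordinates, whose origin is the TCP and whose axes are the tool frame's). Camera axes: x right, y down, z forward; pixel columns grow to the right and rows downward; lengths in m; the calibration is good to about 2 mm. A picture is of the moment at which its call begins: read the wrist's pose just before it. There is no depth.
- r.hand_in(): hands the job in, once; it reports no verdict.
Trained networks look in the newest picture that a camera, given by its name, has taken for a name from the list of things; names that differ only in an ending like _2 or _b are one class to them, and where a whole thing is asked for, a point or a joint stands for the part that bears it (a point fixed in the world has none). Each returns a list of dicts, best first, with "confidence" (0 to 1); they miss things now and then, are a little off and sometimes report something else, mostly with a low value. They report only what shows in the picture. A call takes as long as a camera call.
- search_frame(label, camera): "point" ([column, row] as shares, 0 to 1, of the picture: columns of its width, rows of its height, amid what is visible of it).
- cut_out(label, camera): "pixels" (480x640 bool, what is visible of it) and "point" ([column, row] as shares, 0 to 1, of the picture: columns of its width, rows of its height, amid what is visible of it).
- pinpoint(label, camera): "point" ([column, row] as shares, 0 to 1, of the picture: columns of its width, rows of its height: a listed point, or the origin of a listed thing).
The state is a dict: "clock": time; "joints": joint angles; "qvel": joint speeds; "tau": joint torques, N m; "tcp_pos": TCP position; "orientation": TCP orientation; "contact_force": force on the tool from outside, world axes, zero at the start; "moment": the same for the moment, N m; "grip_width": finger opening in m.
Only numpy, scipy, OpenCV 4.12 (cv2) and the standard library are available. Lean on these libraries where they do the work, as an engineer would, in place of code of your own. Each camera call takes 0.05 s, during which the arm holds its last target.

### The job

Slide the wooden tile chute by its peg all the way back until its tongue rests gently against the stop block, keeping it flat on the riser. Then turn the clamp knob clockwise just until the foot touches the tongue, and from that touch give it one more quarter turn, no more and no less. Let go, and leave the teapot lid, coin dish, tile rack and die where they are.

Things in the scene. Friction and masses are not known exactly. Their poses are not given: they have to be found in the camera images.
- station: fixed chestnut riser block, 150 (x) by 215 (y) by 80 mm high; origin at table level. On top: two oak side rails 10 mm high along y, guiding the chute's tongue with 2.5 mm play each side, the stop block at the -y end and the clamp portal. The chute runs out over its +y side to a fixed shallow basket on the table. Its y is the sliding direction; home lies towards -y; z up
- stop: fixed oak stop block on the riser, 60 mm (x) by 18 mm (y) by 22 mm high; origin at the centre of its underside, axes as the station's. Its +y face (y = +9 mm) is what the tongue's end must rest against. Pushing the chute into it with more than 40 N bruises it
- clamp: fixed dark steel portal over the tongue: cross bar along x, 120 long, 26 mm deep, top 46 mm above the riser (boss in the middle to 48 mm); origin on the riser top on the screw axis, axes as the station's. Carries the vertical screw, knob above and round foot (26 mm) below. The foot's reach differs each time and no listed pose tells it: with the chute home it touches 0.6 to 2.8 rad from the start
- knob (a joint): knob angle in rad, growing clockwise from above (tightening); starts at 0 to 0.4; each rad lowers screw and knob 2 mm. Turning it takes a steady 0.33 N m of friction (it stays where left; a hand pausing in mid-turn feels less); from touch on the torque climbs a further 0.14 N m per rad (foot force about 70 N per rad, 110 N at a quarter turn; at 165 N the tongue is crushed). Needs a grip of about 60 N or more
- knob_grip (a point): centre of the knob's wooden bar grip: 52 mm long (its x axis), 12 mm thick (its y axis), 28 mm high (z up); at least 15 mm free below the bar at the end of the work. It turns with the knob and sinks with the screw; about 168 mm above the table at the start
- chute: the loose beech chute, 0.5 kg: a flat tongue 56 mm wide (x), 200 mm long (y from -35 to +165 mm), 12 mm thick, lying between the rails on the riser, then a trough 84 mm wide going down at 15 degrees for 150 mm. Origin on the tongue's underside, 35 mm from its end, which is under the screw axis when the chute is home; axes as the station's. Sliding it takes 2 to 6 N. Starts 20 to 40 mm out from home, towards the station's +y
- peg (a point): centre (half-way up) of the chute's upright wooden peg handle: 18 mm across, 45 mm high, standing on the tongue's top 95 mm from the chute's origin along +y; 22.5 mm below this point is the tongue's top
- tongue_end (a point): middle of the end face of the tongue that must rest against the stop (half-way up, 6 mm above the tongue's underside); home when it lies 9 mm from the stop's origin along y
- teapot_lid: white porcelain teapot lid, 72 mm across, 40 mm high, lying on the table; origin at its underside; bystander
- coin_dish: bronze coin dish, 110 mm across, 18 mm high; origin at its underside; bystander
- tile_rack: stepped purple acrylic tile rack, 66 by 200 by 44 mm (with tiles up to 49 mm); origin at the centre of its underside, long along its y; bystander
- bone_die: bone die, 16 mm cube; origin at its underside; bystander

How it is judged:
By the outcome, as a careful person would: the job done as asked, in the order asked, and still so for the second after the job is handed in, with the robot touching nothing.
It also fails if it takes over 72 s, if anything falls off the work surface, if the arm or the gripper's body presses on something with over 40 N, if the wrist force passes 120 N, or if a joint passes its speed limit or range.

## Working session

There is one attempt and no reset: what is moved stays moved. The work goes in short steps, Python scripts to look and compute and a tool call to move; the robot and the scene stay as the last step left them, time stands still between calls to the robot, and variables do not carry over. Pictures are saved under pics/ and viewed, and the job is handed in when it is done.

Besides the shell and the picture viewer there is one more tool, called after "Call:" as name([rows], argument=value, ...), one row to a line, values as JSON. apply_moves: Moves the arm, as the interface text tells. Its arguments: {"type":"object","properties":{"commands":{"type":"array"},"force":{"type":"number"}},"required":["commands"]}

```bash
mkdir -p pics
cat > h.py <<'E'
from bench import r, grab_frame, search_frame, cut_out, pinpoint
import numpy as np, cv2
from scipy.spatial.transform import Rotation as R
def cam(name):
    o=r.get_obs(); f=grab_frame(name)
    if name=='wrist':
        T=np.eye(4);T[:3,:3]=R.from_rotvec(o['orientation']).as_matrix();T[:3,3]=o['tcp_pos']
        W=T@np.array(f['T_tool_cam']); p=W[:3,3];Q=W[:3,:3]
    else:
        p=np.array(f['position']);Q=np.array(f['rotation'])
        if Q.shape!=(3,3): Q=R.from_rotvec(Q).as_matrix()
    return f['pixels'],np.array(f['mtx']),p,Q
def ray(c,pt):
    _,K,p,Q=c
    d=Q@np.linalg.solve(K,[pt[0]*640,pt[1]*480,1]); return p,d/np.linalg.norm(d)
def atz(c,pt,z):
    p,d=ray(c,pt); return p+d*(z-p[2])/d[2]
def tri(rays):
    A=np.zeros((3,3));b=np.zeros(3)
    for p,d in rays:
        M=np.eye(3)-np.outer(d,d);A+=M;b+=M@p
    x=np.linalg.solve(A,b)
    return x,[np.linalg.norm((np.eye(3)-np.outer(d,d))@(x-p)) for p,d in rays]
def proj(c,X):
    _,K,p,Q=c
    v=K@(Q.T@(np.array(X)-p)); return v[:2]/v[2]
def save(c,n): cv2.imwrite('pics/'+n,c[0][:,:,::-1])
E
python3 - <<'E'
from h import *
np.set_printoptions(precision=4,suppress=True)
o=r.get_obs();print(o['clock'],o['tcp_pos'],o['orientation'],r.tcp_to_grasp,o['grip_width'])
print(R.from_rotvec(o['orientation']).as_matrix())
C={}
for n in ['side','top']:
    C[n]=cam(n);save(C[n],n+'0.png');print(n,C[n][2])
    for l in ['station','stop','clamp','knob_grip','chute','peg','tongue_end','teapot_lid','coin_dish','tile_rack','bone_die']:
        q=pinpoint(l,n); print(n,l,[(np.round(np.array(a['point'])*[640,480],1),round(a['confidence'],2)) for a in q[:2]])
        if q: C[n,l]=ray(C[n],q[0]['point'])
for l in ['station','stop','clamp','knob_grip','chute','peg','tongue_end','teapot_lid','coin_dish','tile_rack','bone_die']:
    if ('side',l) in C and ('top',l) in C: print(l,*tri([C['side',l],C['top',l]]))
E
```

```text
0.0 [ 0.2932 -0.6073  0.2303] [ 1.972   0.4531 -1.9731] 0.0187 0.08532349665748144
[[-0.0009  0.4348 -0.9005]
 [ 0.0016 -0.9005 -0.4348]
 [-1.     -0.0019  0.0001]]
side [0.289  0.3278 0.5875]
side station [(array([377.8, 292.1]), 0.78)]
side stop [(array([256.7, 282.3]), 0.69)]
side clamp [(array([402.2, 247.4]), 0.72), (array([416.8, 232.5]), 0.59)]
side knob_grip [(array([410.1, 209.7]), 0.78)]
side chute [(array([387.8, 256.3]), 0.89)]
side peg [(array([347.9, 271.3]), 0.69)]
side tongue_end [(array([402.9, 240.5]), 0.86), (array([460.1, 257.6]), 0.56)]
side teapot_lid [(array([461.1, 255.6]), 0.84), (array([350., 220.]), 0.51)]
side coin_dish [(array([349.2, 219.2]), 0.87)]
side tile_rack [(array([257.8, 284.3]), 0.86)]
side bone_die []
top [ 0.4763 -0.0862  1.055 ]
top station [(array([346.4, 278.3]), 0.68)]
top stop [(array([386.8, 283.3]), 0.74)]
top clamp [(array([365.7, 282.1]), 0.63)]
top knob_grip [(array([371.5, 277.1]), 0.66)]
top chute [(array([354.6, 278.6]), 0.93), (array([301.5, 269.1]), 0.16)]
top peg [(array([301.5, 270.7]), 0.58)]
top tongue_end [(array([369.8, 2
[... 542 characters left out ...]
float64(0.001951274214347419), np.float64(0.0019512742143473563)]
chute [ 0.5218 -0.1411  0.0718] [np.float64(0.0024375435326135027), np.float64(0.002437543532613496)]
peg [ 0.5313 -0.04    0.1126] [np.float64(0.0004664303074933466), np.float64(0.0004664303074933443)]
tongue_end [ 0.5166 -0.1699  0.0904] [np.float64(0.0006808398454714255), np.float64(0.0006808398454715057)]
teapot_lid [ 0.4534 -0.2906  0.0062] [np.float64(2.009840270511242e-05), np.float64(2.0098402705105407e-05)]
coin_dish [ 0.6695 -0.2403  0.0022] [np.float64(0.002857081659313031), np.float64(0.0028570816593128452)]
tile_rack [ 0.6897 -0.003  -0.0038] [np.float64(0.00012413609454152078), np.float64(0.00012413609454150714)]
```

View pics/side0.png

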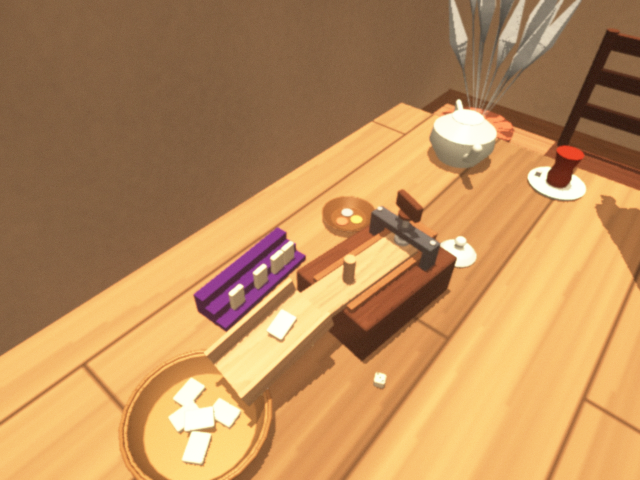

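View pics/top0.png

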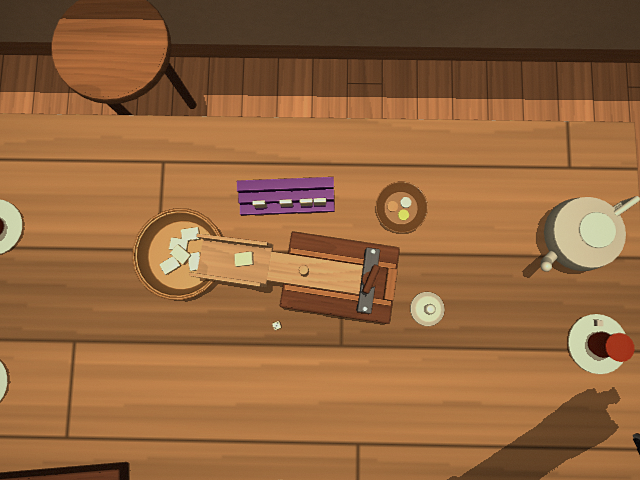

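```bash
cat >> h.py <<'E'
def Rdown(a):
    x=np.array([0,0,-1.]);y=np.array([np.cos(a),np.sin(a),0]);return np.column_stack([x,y,np.cross(x,y)])
def row(pos,a,cur=None):
    "row to bring TCP to pos, tool y at world angle a (rad)"
    o=r.get_obs(); R0=R.from_rotvec(o['orientation']).as_matrix()
    d=R0.T@(np.array(pos)-o['tcp_pos'])*1000; w=R.from_matrix(R0.T@Rdown(a)).as_rotvec()
    return np.round(d,1),np.round(w,4)
E
python3 - <<'E'
from h import *
print(row([0.52,-0.12,0.36],-0.113))
E
```

```text
(array([-128.7, -340.8, -416.1]), array([-1.008,  0.   ,  0.   ]))
```

Call:
apply_moves([
  [85, -128.7, -340.8, -416.1, -1.008, 0, 0],
  [85, -128.7, -340.8, -416.1, -1.008, 0, 0],
  [85, -128.7, -340.8, -416.1, -1.008, 0, 0],
  [85, -128.7, -340.8, -416.1, -1.008, 0, 0],
  [85, -128.7, -340.8, -416.1, -1.008, 0, 0],
  [85, -128.7, -340.8, -416.1, -1.008, 0, 0],
  [85, -128.7, -340.8, -416.1, -1.008, 0, 0],
  [85, -128.7, -340.8, -416.1, -1.008, 0, 0],
  [85, -128.7, -340.8, -416.1, -1.008, 0, 0],
  [85, -128.7, -340.8, -416.1, -1.008, 0, 0],
  [85, -128.7, -340.8, -416.1, -1.008, 0, 0],
  [85, -128.7, -340.8, -416.1, -1.008, 0, 0],
  [85, -128.7, -340.8, -416.1, -1.008, 0, 0],
  [85, -128.7, -340.8, -416.1, -1.008, 0, 0],
  [85, -128.7, -340.8, -416.1, -1.008, 0, 0],
  [85, -128.7, -340.8, -416.1, -1.008, 0, 0],
])

```text
clock: 2.8
tcp_pos: [0.5194, -0.1216, 0.3596]
orientation: [1.293, 1.153, -1.295]
contact_force: [-0.4, -0.1, -1.1]
grip_width: 0.0852
```

```bash
cat > look.py <<'E'
from h import *
import sys
np.set_printoptions(precision=4,suppress=True)
tag=sys.argv[1]
o=r.get_obs();print(o['clock'],o['tcp_pos'],o['joints'],o['moment'])
C={n:cam(n) for n in ['side','top','wrist']}
save(C['wrist'],'w%s.png'%tag)
for l in (sys.argv[2].split(',') if len(sys.argv)>2 else ['stop','clamp','knob_grip','chute','peg','tongue_end','station']):
    rs=[]
    for n in C:
        q=pinpoint(l,n)
        if q:
            rs.append(ray(C[n],q[0]['point'])); print(l,n,np.round(np.array(q[0]['point'])*[640,480],1),round(q[0]['confidence'],2))
        else: print(l,n,'none')
    if len(rs)>1: print('   ',*tri(rs))
print(r.get_obs()['clock'])
E
python3 look.py 1
```

```text
2.8 [ 0.5194 -0.1216  0.3596] [ 0.4986  0.1748 -0.443   1.6957  0.0779  1.2892 -0.0759] [ 0.0162  0.0291 -0.0387]
stop side none
stop top none
stop wrist [321.7 272.2] 0.98
clamp side [400.4 243.1] 0.87
clamp top none
clamp wrist [326.6 233. ] 0.92
    [ 0.5169 -0.1583  0.0928] [np.float64(0.0014470866145070709), np.float64(0.0014470866145069588)]
knob_grip side [409.3 208.8] 0.72
knob_grip top none
knob_grip wrist [324.  258.9] 0.58
    [ 0.5145 -0.163   0.1622] [np.float64(0.00015418806487985684), np.float64(0.00015418806487992279)]
chute side [388.1 254.3] 0.92
chute top none
chute wrist [324.5 210.4] 0.92
    [ 0.5195 -0.1341  0.0839] [np.float64(0.001362886619329776), np.float64(0.0013628866193296967)]
peg side [346.  271.1] 0.75
peg top [303.7 269.4] 0.86
peg wrist [326.  118.1] 0.94
    [ 0.5333 -0.0427  0.1089] [np.float64(0.0030315462608490923), np.float64(0.0014357545313869475), np.float64(0.0029319548623273775)]
tongue_end side none
tongue_end top [288.  199.3] 0.24
tongue_end wrist [323.8 246.6] 0.77
    [ 0.5493 -0.0378  0.5951] [np.float64(0.02298924661459516), np.float64(0.022989246614595255)]
station side [378.2 292. ] 0.84
station top none
station wrist none
4.0
```

View pics/w1.png

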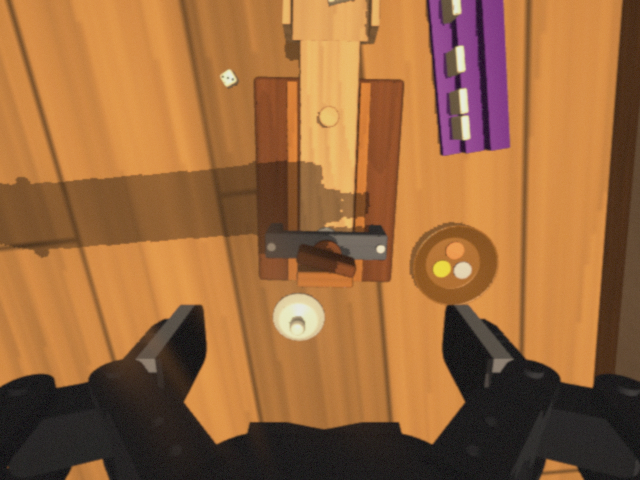

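Run:
```python
from h import *
np.set_printoptions(precision=4,suppress=True)
c=cam('wrist'); print(c[2]); print(c[3]); print(c[1])
f=lambda u,v,z: atz(c,(u/640,v/480),z)
print('peg top',f(329.5,117,.137))
print('riser corners',[f(u,v,.08) for u,v in [(255,78),(403,80),(391,282),(260,280)]])
print('stop pin',f(321.7,272.2,.08),'chute',f(324.5,210.4,.08),'clamp',f(326.6,233,.08),'knob',f(324,258.9,.168))
print('boltheads',f(271,247,.126),f(381,249,.126))
for l in ['knob_grip','stop','clamp']:
    for a in cut_out(l,'wrist')[:1]:
        m=a['pixels'].astype(np.uint8); print(l,a['confidence'],m.sum(),cv2.minAreaRect(np.argwhere(m)[:,::-1].astype(np.float32)))
im=c[0][200:320,240:420,::-1]; cv2.imwrite('pics/crop1.png',cv2.resize(im,None,fx=4,fy=4,interpolation=cv2.INTER_CUBIC))
```

```text
[ 0.5272 -0.0514  0.5011]
[[ 0.9936 -0.1087 -0.0292]
 [-0.1126 -0.9566 -0.2686]
 [ 0.0013  0.2702 -0.9628]]
[[400.7184   0.     323.9436]
 [  0.     400.7184 241.3764]
 [  0.       0.       1.    ]]
peg top [ 0.5336 -0.0421  0.137 ]
riser corners [array([0.4661, 0.0039, 0.08  ]), array([ 0.61  , -0.0143,  0.08  ]), array([ 0.584 , -0.2245,  0.08  ]), array([ 0.4381, -0.2055,  0.08  ])]
stop pin [ 0.5079 -0.2041  0.08  ] chute [ 0.5189 -0.1348  0.08  ] clamp [ 0.5184 -0.1598  0.08  ] knob [ 0.5154 -0.1601  0.168 ]
boltheads [ 0.4639 -0.1559  0.126 ] [ 0.5704 -0.17    0.126 ]
knob_grip 0.6 1517 ((326.3773193359375, 256.67926025390625), (61.812252044677734, 31.59292984008789), 15.945395469665527)
stop 0.71 945 ((324.0724182128906, 278.26898193359375), (56.666751861572266, 20.611431121826172), 3.3664608001708984)
clamp 0.72 4346 ((324.47869873046875, 251.61087036132812), (122.98363494873047, 52.30036544799805), 0.5787255167961121)
```

View pics/crop1.png

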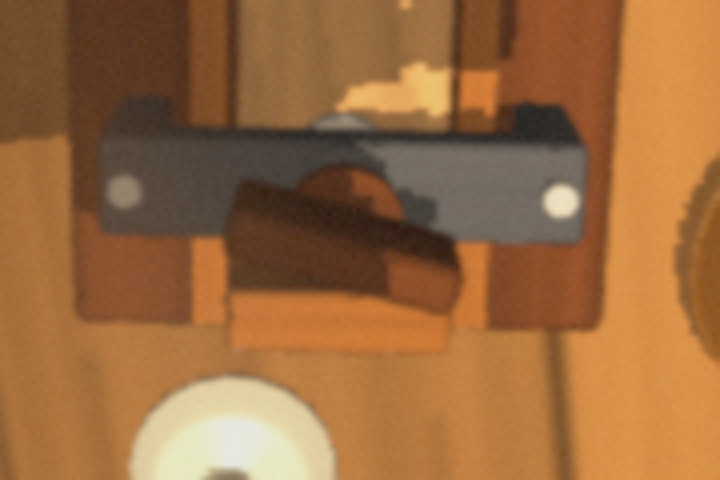

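Run:
```python
from h import *
print(row([0.5336,-0.0421,0.18],-0.129),row([0.5336,-0.0421,0.101],-0.129))
```

```text
(array([180. ,   4.7, -79. ]), array([ 0.016,  0.   , -0.   ])) (array([259. ,   4.7, -79. ]), array([ 0.016,  0.   , -0.   ]))
```

Call:
apply_moves([
  [60, 45, 1.2, -20, 0.004, 0, 0],
  [60, 90, 2.4, -40, 0.008, 0, 0],
  [60, 135, 3.6, -60, 0.012, 0, 0],
  [60, 180, 4.7, -79, 0.016, 0, 0],
  [60, 200, 4.7, -79, 0.016, 0, 0],
  [60, 220, 4.7, -79, 0.016, 0, 0],
  [60, 240, 4.7, -79, 0.016, 0, 0],
  [60, 259, 4.7, -79, 0.016, 0, 0],
  [60, 259, 4.7, -79, 0.016, 0, 0],
  [60, 259, 4.7, -79, 0.016, 0, 0],
], force=25)

```text
clock: 5.2
tcp_pos: [0.5337, -0.042, 0.1012]
orientation: [1.304, 1.146, -1.304]
contact_force: [0.6, -0.3, 0.5]
grip_width: 0.0602
```

```bash
python3 look.py 2 peg
```

```text
5.2 [ 0.5337 -0.042   0.1012] [ 0.3133  0.4529 -0.4372  1.9778  0.2698  0.7673 -0.4101] [-0.0313 -0.0373  0.0158]
peg side [347.2 268.9] 0.79
peg top none
peg wrist [318.9 333.4] 0.73
    [ 0.5327 -0.0402  0.1175] [np.float64(0.0009759381932704344), np.float64(0.0009759381932705165)]
5.5
```

View pics/w2.png

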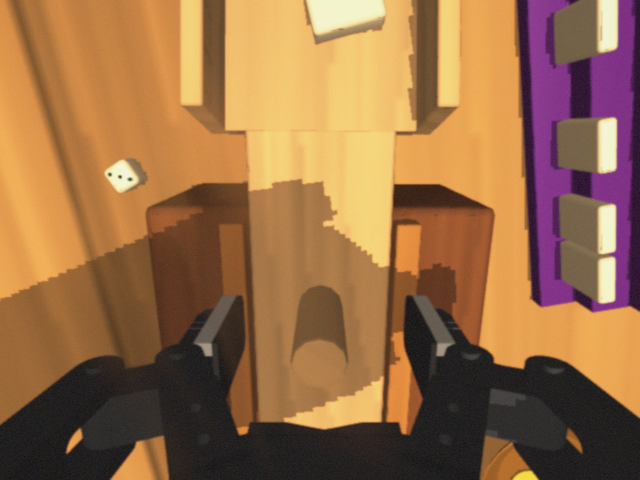

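Call:
apply_moves([
  [10, 0, 0, 0, 0, 0, 0],
  [10, 0, 0, 0, 0, 0, 0],
  [10, 0, 0, 0, 0, 0, 0],
  [10, 0, 0, 0, 0, 0, 0],
  [10, 0, 0, 0, 0, 0, 0],
  [10, 0, 0, 0, 0, 0, 0],
  [10, 0, 0, 0, 0, 0, 0],
  [10, 0, 0, 0, 0, 0, 0],
], force=25)

```text
clock: 6.3
tcp_pos: [0.5335, -0.0421, 0.1011]
orientation: [1.303, 1.145, -1.304]
contact_force: [-3.2, 0.4, 3.5]
grip_width: 0.0173
```

Call:
apply_moves([
  [10, 0, 0, 2, 0, 0, 0],
  [10, 0, 0, 4, 0, 0, 0],
  [10, 0, 0, 6, 0, 0, 0],
  [10, 0, 0, 8, 0, 0, 0],
  [10, 0, 0, 10, 0, 0, 0],
  [10, 0, 0, 12, 0, 0, 0],
  [10, 0, 0, 14, 0, 0, 0],
  [10, 0, 0, 16, 0, 0, 0],
  [10, 0, 0, 18, 0, 0, 0],
  [10, 0, 0, 20, 0, 0, 0],
])

```text
clock: 7.3
tcp_pos: [0.5311, -0.062, 0.1011]
orientation: [1.304, 1.145, -1.303]
contact_force: [0.1, 4.8, 2.2]
grip_width: 0.0174
```

Sliding with about 4.8 N. Now creep.

Call:
apply_moves([
  [10, 0, 0, 1, 0, 0, 0],
  [10, 0, 0, 2, 0, 0, 0],
  [10, 0, 0, 3, 0, 0, 0],
])

```text
clock: 7.6
tcp_pos: [0.5308, -0.0648, 0.1011]
orientation: [1.304, 1.145, -1.303]
contact_force: [0.7, 4.8, 3.5]
grip_width: 0.0176
```

Call:
apply_moves([
  [10, 0, 0, 0.5, 0, 0, 0],
  [10, 0, 0, 1, 0, 0, 0],
])

```text
clock: 7.8
tcp_pos: [0.5306, -0.0658, 0.1011]
orientation: [1.304, 1.145, -1.303]
contact_force: [0.2, 4.6, 4.5]
grip_width: 0.0172
```

Call:
apply_moves([
  [10, 0, 0, 0.5, 0, 0, 0],
  [10, 0, 0, 1, 0, 0, 0],
])

```text
clock: 8.0
tcp_pos: [0.5305, -0.0668, 0.1011]
orientation: [1.304, 1.145, -1.303]
contact_force: [0.1, 4.7, 3.6]
grip_width: 0.0169
```

Call:
apply_moves([
  [10, 0, 0, 0.5, 0, 0, 0],
  [10, 0, 0, 1, 0, 0, 0],
])

```text
clock: 8.2
tcp_pos: [0.5303, -0.0678, 0.1011]
orientation: [1.304, 1.145, -1.303]
contact_force: [1.2, 4.7, 3.9]
grip_width: 0.0174
```

Call:
apply_moves([
  [10, 0, 0, 0.5, 0, 0, 0],
])

```text
clock: 8.3
tcp_pos: [0.5303, -0.0683, 0.1011]
orientation: [1.304, 1.145, -1.303]
contact_force: [1.5, 4.5, 4.7]
grip_width: 0.0173
```

Call:
apply_moves([
  [10, 0, 0, 0.5, 0, 0, 0],
])

```text
clock: 8.4
tcp_pos: [0.5302, -0.0687, 0.1011]
orientation: [1.304, 1.145, -1.303]
contact_force: [1.0, 6.1, 4.7]
grip_width: 0.0172
```

Call:
apply_moves([
  [10, 0, 0, 0.5, 0, 0, 0],
])

```text
clock: 8.5
tcp_pos: [0.5303, -0.0687, 0.1011]
orientation: [1.304, 1.146, -1.303]
contact_force: [0.8, 6.4, 4.0]
grip_width: 0.0176
```

Call:
apply_moves([
  [10, 0, 0, 0.5, 0, 0, 0],
  [10, 0, 0, 0.5, 0, 0, 0],
])

```text
clock: 8.7
tcp_pos: [0.5302, -0.0687, 0.1011]
orientation: [1.304, 1.147, -1.302]
contact_force: [1.2, 8.1, 3.6]
grip_width: 0.0174
```

```bash
python3 look.py 3 peg,tongue_end,stop,chute,clamp
```

```text
8.7 [ 0.5302 -0.0687  0.1011] [ 0.3615  0.4512 -0.4336  1.9803  0.2659  0.7644 -0.3555] [ 1.4946 -0.2364  0.0148]
peg side none
peg top none
peg wrist [322.3 330.4] 0.6
tongue_end side [414.8 235.3] 0.92
tongue_end top [385.  281.6] 0.94
tongue_end wrist none
    [ 0.5133 -0.2005  0.083 ] [np.float64(0.0009964123303496933), np.float64(0.0009964123303496304)]
stop side [415.8 231.5] 0.58
stop top [397.6 208.8] 0.74
stop wrist none
    [ 0.6012 -0.2472  0.0407] [np.float64(0.06513940069120194), np.float64(0.06513940069120215)]
chute side [397.1 243.4] 0.71
chute top [370.1 280.3] 0.88
chute wrist none
    [ 0.5208 -0.1696  0.0803] [np.float64(0.004875828187128924), np.float64(0.004875828187128949)]
clamp side [401.9 243.6] 0.94
clamp top [366.4 281.9] 0.71
clamp wrist none
    [ 0.5138 -0.1633  0.0898] [np.float64(0.001002158113114468), np.float64(0.0010021581131142911)]
9.6
```

Call:
apply_moves([
  [60, 0, 0, 0, 0, 0, 0],
  [60, 0, 0, 0, 0, 0, 0],
  [60, 0, 0, 0, 0, 0, 0],
  [60, -20, 0, 0, 0, 0, 0],
  [60, -60, 0, 0, 0, 0, 0],
  [60, -100, 0, 0, 0, 0, 0],
  [60, -140, 0, 0, 0, 0, 0],
  [60, -180, 0, 20, 0, 0, 0],
  [60, -220, 0, 50, 0, 0, 0],
  [60, -220, 0, 50, 0, 0, 0],
  [60, -220, 0, 50, 0, 0, 0],
])

```text
clock: 10.7
tcp_pos: [0.5234, -0.1208, 0.3214]
orientation: [1.306, 1.142, -1.305]
contact_force: [-0.6, 1.1, -1.2]
grip_width: 0.0597
```

```bash
python3 look.py 4 knob_grip,peg,tongue_end,stop,chute
python3 - <<'E'
from h import *
c=cam('wrist')
im=c[0][120:330,220:440,::-1]; cv2.imwrite('pics/crop4.png',cv2.resize(im,None,fx=2.8,fy=2.8,interpolation=cv2.INTER_CUBIC))
E
```

```text
10.7 [ 0.5234 -0.1208  0.3214] [ 0.5064  0.2067 -0.4616  1.7459  0.0988  1.2107 -0.1134] [-0.0037  0.0219 -0.0026]
knob_grip side [406.4 208.9] 0.57
knob_grip top [424.9 311.2] 0.67
knob_grip wrist [323.3 279.7] 0.69
    [ 0.504  -0.2202  0.1184] [np.float64(0.03797249216372341), np.float64(0.06525025151268803), np.float64(0.037099316387497486)]
peg side [357.3 259.1] 0.78
peg top [318.  273.3] 0.79
peg wrist [325.3 153.8] 0.79
    [ 0.5303 -0.0696  0.1143] [np.float64(0.005532300313519847), np.float64(0.004251904862365183), np.float64(0.0013899582456192287)]
tongue_end side [413.7 236. ] 0.77
tongue_end top none
tongue_end wrist none
stop side [415.  233.7] 0.6
stop top none
stop wrist [322.1 287.8] 0.87
    [ 0.5107 -0.2003  0.0884] [np.float64(0.0016721922434398979), np.float64(0.001672192243439752)]
chute side [400.5 247.1] 0.59
chute top none
chute wrist [324.5 244.2] 0.78
    [ 0.516  -0.1593  0.0835] [np.float64(0.0017159874929329336), np.float64(0.001715987492932933)]
11.6
```

View pics/w4.png

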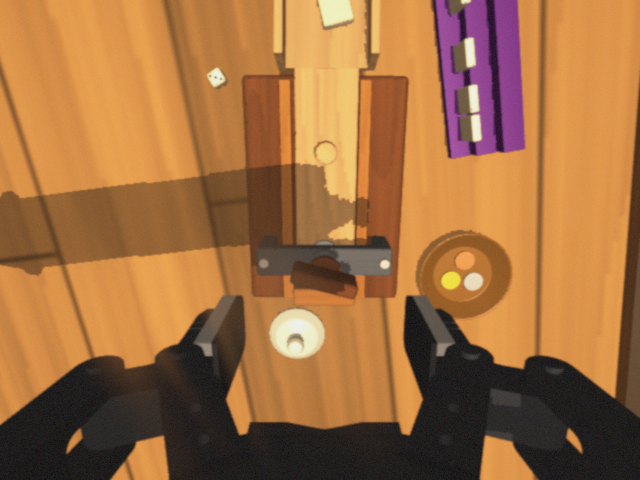

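View pics/crop4.png

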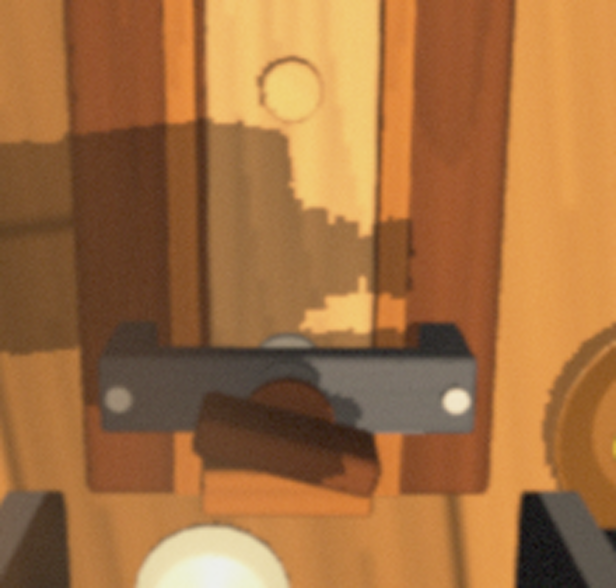

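```bash
cat > fit.py <<'E'
from h import *
from scipy.optimize import minimize
def corners(x,y,z,th):
    return [np.array([x,y,z])+R.from_rotvec([0,0,th]).apply([sx*.026,sy*.006,sz*.014]) for sx in(-1,1) for sy in(-1,1) for sz in(-1,1)]
def mask(c,x,y,z,th,S=4):
    P=np.array([proj(c,X) for X in corners(x,y,z,th)])*S
    h=cv2.convexHull(P.astype(np.float32)).astype(np.int32)
    m=np.zeros((480*S,640*S),np.uint8);cv2.fillConvexPoly(m,h,255);return cv2.resize(m,(640,480),interpolation=cv2.INTER_AREA)/255.
if __name__=='__main__':
    c=cam('wrist')
    q=cut_out('knob_grip','wrist')
    m=q[0]['pixels'].astype(float);print(q[0]['confidence'],m.sum())
    f=lambda p:1-np.minimum(m,mask(c,p[0],p[1],.168,p[2])).sum()/np.maximum(m,mask(c,p[0],p[1],.168,p[2])).sum()
    best=None
    for t0 in np.arange(-1.5,1.6,.2):
        v=f([.5172,-.163,t0])
        if best is None or v<best[0]: best=(v,t0)
    s=minimize(f,[.5172,-.163,best[1]],method='Nelder-Mead',options=dict(initial_simplex=[[.5172,-.163,best[1]],[.520,-.163,best[1]],[.5172,-.166,best[1]],[.5172,-.163,best[1]+.15]]))
    print(s.x,s.fun)
    im=c[0][:,:,::-1].copy()
    im=cv2.resize(im,None,fx=4,fy=4,interpolation=cv2.INTER_CUBIC)
    P=[tuple(int(a*4) for a in proj(c,X)) for X in corners(s.x[0],s.x[1],.168,s.x[2])]
    for i in range(8):
        for j in range(i):
            if bin(i^j).count('1')==1: cv2.line(im,P[i],P[j],(0,255,0),1)
    u,v=np.mean(P,axis=0).astype(int)
    cut=im[v-150:v+150,u-200:u+200].copy()
    m4=cv2.resize(m,None,fx=4,fy=4)[v-150:v+150,u-200:u+200]
    cut2=cut.copy(); cut2[m4>.5]=cut2[m4>.5]//2+np.array([0,0,127],np.uint8)
    import sys
    cv2.imwrite('pics/'+sys.argv[1],np.hstack([cut,cut2]))
E
python3 fit.py fit4.png
```

```text
0.71 1875.0
[ 0.51580997 -0.16085762 -0.39217029] 0.18859975122144157
```

View pics/fit4.png

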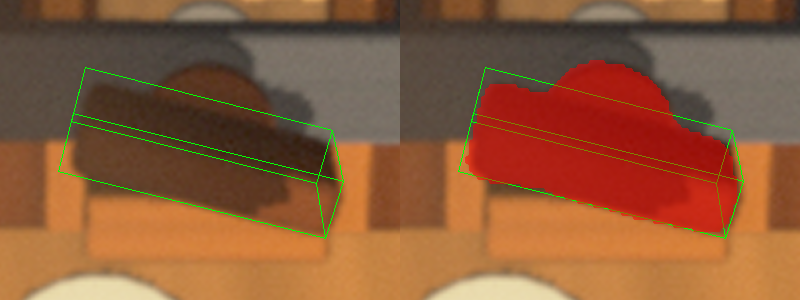

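Run:
```python
from h import *
print(row([0.5168,-0.1627,0.24],1.179),row([0.5168,-0.1627,0.151],1.179))
```

```text
(array([81. , -1.2, 43.8]), array([-1.3081e+00,  1.0000e-04, -1.0000e-04])) (array([170. ,  -1.2,  43.8]), array([-1.3081e+00,  1.0000e-04, -1.0000e-04]))
```

Call:
apply_moves([
  [60, 10, 0, 10, -0.14, 0, 0],
  [60, 20, 0, 20, -0.28, 0, 0],
  [60, 30, 0, 30, -0.42, 0, 0],
  [60, 40, 0, 40, -0.56, 0, 0],
  [60, 50, -1, 43.8, -0.7, 0, 0],
  [60, 60, -1.2, 43.8, -0.84, 0, 0],
  [60, 70, -1.2, 43.8, -0.98, 0, 0],
  [60, 81, -1.2, 43.8, -1.12, 0, 0],
  [60, 81, -1.2, 43.8, -1.24, 0, 0],
  [60, 81, -1.2, 43.8, -1.308, 0, 0],
  [60, 81, -1.2, 43.8, -1.308, 0, 0],
  [60, 81, -1.2, 43.8, -1.308, 0, 0],
])

```text
clock: 12.95
tcp_pos: [0.5168, -0.1628, 0.24]
orientation: [0.309, 1.548, -0.309]
contact_force: [0.7, 0.3, -0.1]
grip_width: 0.0601
```

```bash
python3 look.py 5 knob_grip; python3 fit.py fit5.png
```

```text
12.95 [ 0.5168 -0.1628  0.24  ] [ 0.7046  0.3125 -0.6245  1.8319  0.2072  1.0625  1.1784] [ 0.0019 -0.0147  0.0704]
knob_grip side [409.9 206.4] 0.78
knob_grip top none
knob_grip wrist [318.5 258.3] 0.64
    [ 0.5165 -0.166   0.1646] [np.float64(0.0010002870876069981), np.float64(0.0010002870876069047)]
13.25
0.91 3031.0
[ 0.51573113 -0.16271692 -0.39168195] 0.2879660521862595
```

View pics/w5.png

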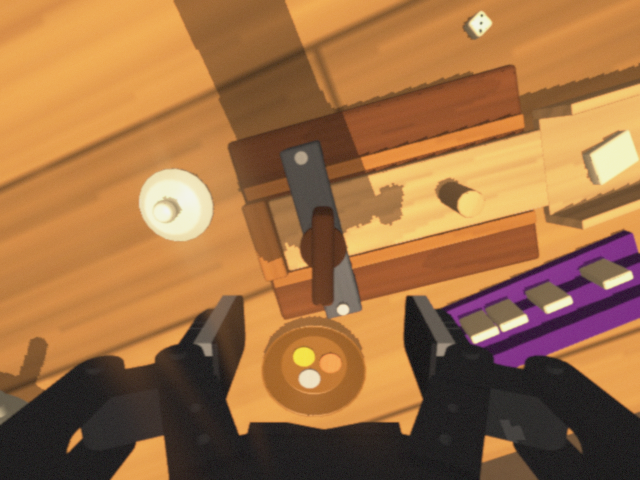

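View pics/fit5.png

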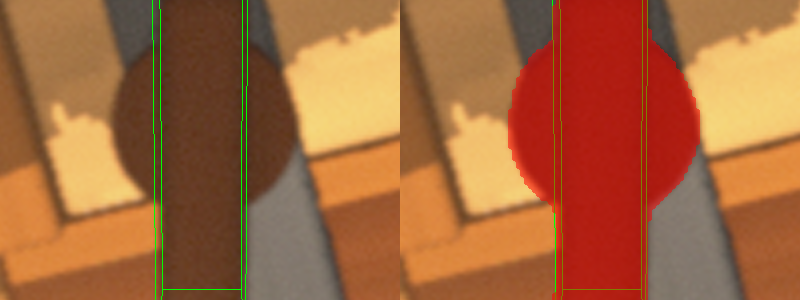

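Call:
apply_moves([
  [60, 20, 0, 0, 0, 0, 0],
  [60, 40, 0, 0, 0, 0, 0],
  [60, 60, 0, 0, 0, 0, 0],
  [60, 75, 0, 0, 0, 0, 0],
  [60, 89, 0, 0, 0, 0, 0],
  [40, 89, 0, 0, 0, 0, 0],
  [20, 89, 0, 0, 0, 0, 0],
  [5, 89, 0, 0, 0, 0, 0],
  [5, 89, 0, 0, 0, 0, 0],
  [5, 89, 0, 0, 0, 0, 0],
  [5, 89, 0, 0, 0, 0, 0],
  [5, 89, 0, 0, 0, 0, 0],
], force=90)

```text
clock: 14.55
tcp_pos: [0.5169, -0.1635, 0.1521]
orientation: [0.307, 1.548, -0.309]
contact_force: [-3.7, -1.9, 6.7]
grip_width: 0.0211
```

```bash
cat > s.py <<'E'
from h import *
o=r.get_obs(); Rm=R.from_rotvec(o['orientation']).as_matrix()
print('t',o['clock'],'ang',round(np.arctan2(Rm[1,1],Rm[0,1]),4),'pos',np.round(o['tcp_pos'],4),'F',np.round(o['contact_force'],1),'M',np.round(o['moment'],3),'j7',round(o['joints'][6],3),'tau7',round(o['tau'][6],3),'w',round(o['grip_width'],4),'tilt',np.round(Rm[:,0],3))
E
python3 s.py
```

```text
t 14.55 ang 1.1783 pos [ 0.5169 -0.1635  0.1521] F [-3.7 -1.9  6.7] M [-0.468  0.833 -0.015] j7 1.105 tau7 -0.002 w 0.0211 tilt [ 0.001 -0.002 -1.   ]
```

Call:
apply_moves([
  [5, 0, 0, 0, 0, 0, 0],
  [5, 0, 0, 0, 0, 0, 0],
])

```text
clock: 14.75
tcp_pos: [0.5169, -0.1635, 0.1521]
orientation: [0.307, 1.548, -0.309]
contact_force: [-4.1, -1.7, 5.1]
grip_width: 0.0211
```

```bash
python3 s.py; python3 look.py 6 knob_grip
```

```text
t 14.75 ang 1.1782 pos [ 0.5169 -0.1635  0.1521] F [-4.1 -1.7  5.1] M [-0.467  0.754 -0.052] j7 1.105 tau7 -0.002 w 0.0211 tilt [ 0.001 -0.001 -1.   ]
14.75 [ 0.5169 -0.1635  0.1521] [ 0.6646  0.4154 -0.5902  1.9196  0.2946  0.8916  1.1048] [-0.4674  0.7543 -0.0524]
knob_grip side [410.8 208.1] 0.85
knob_grip top [399.6 208. ] 0.22
knob_grip wrist [322.4 330.4] 0.94
    [ 0.5876 -0.2157  0.0934] [np.float64(0.04753065327607362), np.float64(0.06861366340376722), np.float64(0.04621594657754522)]
15.05
```

View pics/w6.png

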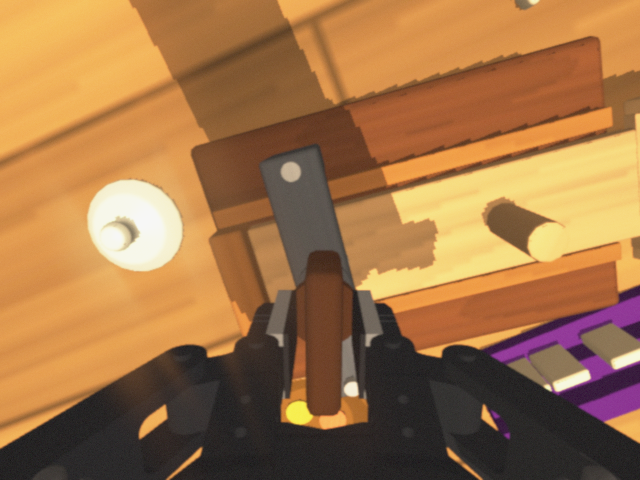

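Call:
apply_moves([
  [40, 0, 0, 0, 0, 0, 0],
  [40, 0, 0, 0, 0, 0, 0],
  [40, 0, 0, 0, 0, 0, 0],
  [40, -7, 0, 0, 0, 0, 0],
  [40, -7, 0, 0, 0, 0, 0],
  [5, -7, 0, 0, 0, 0, 0],
  [5, -7, 0, 0, 0, 0, 0],
  [5, -7, 0, 0, 0, 0, 0],
  [5, -7, 0, 0, 0, 0, 0],
  [5, -7, 0, 0, 0, 0, 0],
  [5, -7, 0, 0, 0, 0, 0],
], force=90)

```text
clock: 16.15
tcp_pos: [0.5166, -0.1633, 0.1583]
orientation: [0.307, 1.549, -0.309]
contact_force: [-2.7, -1.6, 4.8]
grip_width: 0.0102
```

```bash
python3 s.py; python3 look.py 7 knob_grip
```

```text
t 16.15 ang 1.1784 pos [ 0.5166 -0.1633  0.1583] F [-2.7 -1.6  4.8] M [-0.317  0.521 -0.046] j7 1.111 tau7 0.05 w 0.0102 tilt [-0.    -0.001 -1.   ]
16.15 [ 0.5166 -0.1633  0.1583] [ 0.6683  0.4074 -0.5938  1.9143  0.2871  0.9044  1.1112] [-0.317   0.5213 -0.0465]
knob_grip side [410.7 205.4] 0.79
knob_grip top [287.6 201.1] 0.55
knob_grip wrist [324.  322.2] 0.94
    [ 0.5363 -0.0924  0.2343] [np.float64(0.0533863563930148), np.float64(0.12276758289727757), np.float64(0.07644309796825513)]
16.45
```

View pics/w7.png

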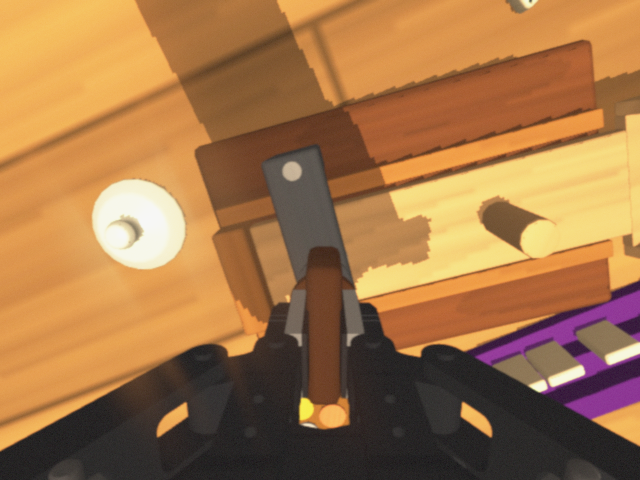

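Call:
apply_moves([
  [5, 0.1, 0, 0, 0.05, 0, 0],
  [5, 0.2, 0, 0, 0.1, 0, 0],
  [5, 0.3, 0, 0, 0.15, 0, 0],
  [5, 0.4, 0, 0, 0.2, 0, 0],
])

```text
clock: 16.85
tcp_pos: [0.5166, -0.1634, 0.158]
orientation: [0.464, 1.52, -0.466]
contact_force: [-2.1, -2.4, 5.4]
grip_width: 0.01
```

```bash
python3 s.py
```

```text
t 16.85 ang 0.9774 pos [ 0.5166 -0.1634  0.158 ] F [-2.1 -2.4  5.4] M [-0.354  0.501  0.375] j7 0.93 tau7 0.277 w 0.01 tilt [-0.    -0.001 -1.   ]
```

Call:
apply_moves([
  [5, 0.1, 0, 0, 0.05, 0, 0],
  [5, 0.2, 0, 0, 0.1, 0, 0],
  [5, 0.3, 0, 0, 0.15, 0, 0],
])

```text
clock: 17.15
tcp_pos: [0.5165, -0.1634, 0.1576]
orientation: [0.58, 1.491, -0.582]
contact_force: [-3.1, -2.4, 5.4]
grip_width: 0.0097
```

```bash
python3 s.py
```

```text
t 17.15 ang 0.8273 pos [ 0.5165 -0.1634  0.1576] F [-3.1 -2.4  5.4] M [-0.44   0.468  0.315] j7 0.794 tau7 0.278 w 0.0097 tilt [-0.    -0.001 -1.   ]
```

Call:
apply_moves([
  [5, 0.1, 0, 0, 0.05, 0, 0],
  [5, 0.2, 0, 0, 0.1, 0, 0],
])

```text
clock: 17.35
tcp_pos: [0.5166, -0.1634, 0.1574]
orientation: [0.658, 1.468, -0.66]
contact_force: [-2.8, -1.3, 4.4]
grip_width: 0.0102
```

```bash
python3 s.py
```

```text
t 17.35 ang 0.7274 pos [ 0.5166 -0.1634  0.1574] F [-2.8 -1.3  4.4] M [-0.389  0.488  0.313] j7 0.704 tau7 0.278 w 0.0102 tilt [-0.    -0.001 -1.   ]
```

Call:
apply_moves([
  [5, 0.1, 0, 0, 0.05, 0, 0],
  [5, 0.2, 0, 0, 0.1, 0, 0],
])

```text
clock: 17.55
tcp_pos: [0.5166, -0.1634, 0.1572]
orientation: [0.735, 1.442, -0.737]
contact_force: [-3.1, -0.9, 5.1]
grip_width: 0.0101
```

```bash
python3 s.py
```

```text
t 17.55 ang 0.6274 pos [ 0.5166 -0.1634  0.1572] F [-3.1 -0.9  5.1] M [-0.393  0.49   0.347] j7 0.613 tau7 0.279 w 0.0101 tilt [-0.    -0.001 -1.   ]
```

Call:
apply_moves([
  [5, 0.1, 0, 0, 0.05, 0, 0],
  [5, 0.2, 0, 0, 0.1, 0, 0],
])

```text
clock: 17.75
tcp_pos: [0.5166, -0.1634, 0.157]
orientation: [0.812, 1.413, -0.814]
contact_force: [-2.8, -1.5, 5.1]
grip_width: 0.0106
```

```bash
python3 s.py
```

```text
t 17.75 ang 0.5273 pos [ 0.5166 -0.1634  0.157 ] F [-2.8 -1.5  5.1] M [-0.364  0.47   0.289] j7 0.522 tau7 0.28 w 0.0106 tilt [-0.    -0.001 -1.   ]
```

Call:
apply_moves([
  [5, 0.1, 0, 0, 0.05, 0, 0],
  [5, 0.2, 0, 0, 0.1, 0, 0],
  [5, 0.3, 0, 0, 0.15, 0, 0],
])

```text
clock: 18.05
tcp_pos: [0.5166, -0.1634, 0.1567]
orientation: [0.926, 1.364, -0.928]
contact_force: [-2.5, -1.6, 5.2]
grip_width: 0.0101
```

```bash
python3 s.py
```

```text
t 18.05 ang 0.3773 pos [ 0.5166 -0.1634  0.1567] F [-2.5 -1.6  5.2] M [-0.383  0.441  0.312] j7 0.386 tau7 0.281 w 0.0101 tilt [-0.    -0.001 -1.   ]
```

Call:
apply_moves([
  [5, 0.1, 0, 0, 0.05, 0, 0],
  [5, 0.2, 0, 0, 0.1, 0, 0],
  [5, 0.3, 0, 0, 0.15, 0, 0],
])

```text
clock: 18.35
tcp_pos: [0.5165, -0.1634, 0.1564]
orientation: [1.039, 1.308, -1.041]
contact_force: [-2.9, -2.3, 4.9]
grip_width: 0.0098
```

```bash
python3 s.py
```

```text
t 18.35 ang 0.2274 pos [ 0.5165 -0.1634  0.1564] F [-2.9 -2.3  4.9] M [-0.39   0.478  0.314] j7 0.25 tau7 0.281 w 0.0098 tilt [-0.    -0.001 -1.   ]
```

Call:
apply_moves([
  [5, 0.1, 0, 0, 0.05, 0, 0],
  [5, 0.2, 0, 0, 0.1, 0, 0],
  [5, 0.3, 0, 0, 0.15, 0, 0],
])

```text
clock: 18.65
tcp_pos: [0.5166, -0.1635, 0.1561]
orientation: [1.151, 1.244, -1.153]
contact_force: [-2.1, -2.1, 5.0]
grip_width: 0.0103
```

```bash
python3 s.py
```

```text
t 18.65 ang 0.0773 pos [ 0.5166 -0.1635  0.1561] F [-2.1 -2.1  5. ] M [-0.411  0.45   0.304] j7 0.113 tau7 0.282 w 0.0103 tilt [-0.    -0.001 -1.   ]
```

Call:
apply_moves([
  [5, 0.1, 0, 0, 0.05, 0, 0],
  [5, 0.2, 0, 0, 0.1, 0, 0],
  [5, 0.3, 0, 0, 0.15, 0, 0],
])

```text
clock: 18.95
tcp_pos: [0.5166, -0.1635, 0.1558]
orientation: [1.261, 1.173, -1.263]
contact_force: [-2.4, -2.0, 5.0]
grip_width: 0.0105
```

```bash
python3 s.py
```

```text
t 18.95 ang -0.0726 pos [ 0.5166 -0.1635  0.1558] F [-2.4 -2.   5. ] M [-0.448  0.493  0.392] j7 -0.023 tau7 0.282 w 0.0105 tilt [-0.    -0.001 -1.   ]
```

Call:
apply_moves([
  [5, 0.1, 0, 0, 0.05, 0, 0],
  [5, 0.2, 0, 0, 0.1, 0, 0],
  [5, 0.3, 0, 0, 0.15, 0, 0],
])

```text
clock: 19.25
tcp_pos: [0.5165, -0.1635, 0.1555]
orientation: [1.37, 1.095, -1.372]
contact_force: [-2.7, -2.0, 5.2]
grip_width: 0.0105
```

```bash
python3 s.py
```

```text
t 19.25 ang -0.2227 pos [ 0.5165 -0.1635  0.1555] F [-2.7 -2.   5.2] M [-0.392  0.487  0.258] j7 -0.16 tau7 0.283 w 0.0105 tilt [-0.    -0.001 -1.   ]
```

Call:
apply_moves([
  [5, 0.1, 0, 0, 0.05, 0, 0],
  [5, 0.2, 0, 0, 0.1, 0, 0],
  [5, 0.3, 0, 0, 0.15, 0, 0],
])

```text
clock: 19.55
tcp_pos: [0.5165, -0.1635, 0.1552]
orientation: [1.477, 1.008, -1.479]
contact_force: [-3.9, -2.3, 5.1]
grip_width: 0.0098
```

```bash
python3 s.py
```

```text
t 19.55 ang -0.3726 pos [ 0.5165 -0.1635  0.1552] F [-3.9 -2.3  5.1] M [-0.469  0.539  0.345] j7 -0.297 tau7 0.283 w 0.0098 tilt [-0.    -0.001 -1.   ]
```

Call:
apply_moves([
  [5, 0.1, 0, 0, 0.05, 0, 0],
  [5, 0.2, 0, 0, 0.1, 0, 0],
  [5, 0.3, 0, 0, 0.15, 0, 0],
])

```text
clock: 19.85
tcp_pos: [0.5165, -0.1635, 0.1549]
orientation: [1.582, 0.914, -1.583]
contact_force: [-3.3, -1.5, 4.5]
grip_width: 0.0103
```

```bash
python3 s.py
```

```text
t 19.85 ang -0.5226 pos [ 0.5165 -0.1635  0.1549] F [-3.3 -1.5  4.5] M [-0.477  0.589  0.323] j7 -0.433 tau7 0.283 w 0.0103 tilt [-0.    -0.001 -1.   ]
```

Call:
apply_moves([
  [5, 0.1, 0, 0, 0.05, 0, 0],
  [5, 0.2, 0, 0, 0.1, 0, 0],
  [5, 0.3, 0, 0, 0.15, 0, 0],
])

```text
clock: 20.15
tcp_pos: [0.5165, -0.1635, 0.1546]
orientation: [1.684, 0.811, -1.685]
contact_force: [-2.9, -2.5, 5.2]
grip_width: 0.0103
```

```bash
python3 s.py
```

```text
t 20.15 ang -0.6726 pos [ 0.5165 -0.1635  0.1546] F [-2.9 -2.5  5.2] M [-0.452  0.491  0.324] j7 -0.57 tau7 0.283 w 0.0103 tilt [-0.    -0.001 -1.   ]
```

Call:
apply_moves([
  [5, 0.1, 0, 0, 0.05, 0, 0],
  [5, 0.2, 0, 0, 0.1, 0, 0],
  [5, 0.3, 0, 0, 0.15, 0, 0],
])

```text
clock: 20.45
tcp_pos: [0.5165, -0.1635, 0.1543]
orientation: [1.783, 0.699, -1.785]
contact_force: [-2.7, -1.9, 6.2]
grip_width: 0.0101
```

```bash
python3 s.py
```

```text
t 20.45 ang -0.8226 pos [ 0.5165 -0.1635  0.1543] F [-2.7 -1.9  6.2] M [-0.45   0.545  0.326] j7 -0.707 tau7 0.283 w 0.0101 tilt [-0.    -0.001 -1.   ]
```

Call:
apply_moves([
  [5, 0.1, 0, 0, 0.05, 0, 0],
  [5, 0.2, 0, 0, 0.1, 0, 0],
  [5, 0.3, 0, 0, 0.15, 0, 0],
])

```text
clock: 20.75
tcp_pos: [0.5165, -0.1635, 0.1541]
orientation: [1.879, 0.579, -1.881]
contact_force: [-1.6, -1.7, 6.3]
grip_width: 0.0101
```

```bash
python3 s.py
```

```text
t 20.75 ang -0.9726 pos [ 0.5165 -0.1635  0.1541] F [-1.6 -1.7  6.3] M [-0.46   0.57   0.345] j7 -0.844 tau7 0.273 w 0.0101 tilt [-0.    -0.001 -1.   ]
```

Call:
apply_moves([
  [5, 0.1, 0, 0, 0.05, 0, 0],
  [5, 0.2, 0, 0, 0.1, 0, 0],
  [5, 0.3, 0, 0, 0.15, 0, 0],
])

```text
clock: 21.05
tcp_pos: [0.5165, -0.1635, 0.1538]
orientation: [1.972, 0.449, -1.973]
contact_force: [-3.1, -1.8, 6.6]
grip_width: 0.0105
```

```bash
python3 s.py
```

```text
t 21.05 ang -1.1225 pos [ 0.5165 -0.1635  0.1538] F [-3.1 -1.8  6.6] M [-0.391  0.579  0.368] j7 -0.981 tau7 0.253 w 0.0105 tilt [-0.    -0.001 -1.   ]
```

Call:
apply_moves([
  [5, 0.1, 0, 0, 0.05, 0, 0],
  [5, 0.2, 0, 0, 0.1, 0, 0],
  [5, 0.3, 0, 0, 0.15, 0, 0],
])

```text
clock: 21.35
tcp_pos: [0.5164, -0.1635, 0.1535]
orientation: [2.06, 0.308, -2.061]
contact_force: [-3.0, -2.2, 6.3]
grip_width: 0.0105
```

```bash
python3 s.py
```

```text
t 21.35 ang -1.2725 pos [ 0.5164 -0.1635  0.1535] F [-3.  -2.2  6.3] M [-0.451  0.631  0.293] j7 -1.117 tau7 0.233 w 0.0105 tilt [-0.    -0.001 -1.   ]
```

Run:
```python
from h import *
w=cam('wrist');s=cam('side')
save(w,'w8.png')
for nm in ['0']:
    a=cv2.imread('pics/side0.png')[190:280,350:450]
b=s[0][190:280,350:450,::-1]
cv2.imwrite('pics/foot8.png',np.hstack([cv2.resize(x,None,fx=4,fy=4,interpolation=cv2.INTER_CUBIC) for x in (a,b)]))
for i in range(5):
    o=r.get_obs();print(np.round(o['tau'],3),np.round(o['moment'],3)); grab_frame('wrist')
```

```text
[ -1.505 -44.329  -1.132 -22.944  -0.681  -0.838  -0.48 ] [-0.43   0.68   0.107]
[ -1.501 -44.315  -1.189 -22.941  -0.602  -0.836  -0.153] [-0.413  0.645  0.023]
[ -1.45  -44.312  -1.183 -22.942  -0.583  -0.835  -0.06 ] [-0.45   0.643  0.015]
[-1.4060e+00 -4.4309e+01 -1.1700e+00 -2.2941e+01 -5.7900e-01 -8.3400e-01
 -4.4000e-02] [-0.422  0.693 -0.014]
[-1.3780e+00 -4.4308e+01 -1.1610e+00 -2.2941e+01 -5.7900e-01 -8.3500e-01
 -4.4000e-02] [-0.418  0.664 -0.009]
```

View pics/w8.png

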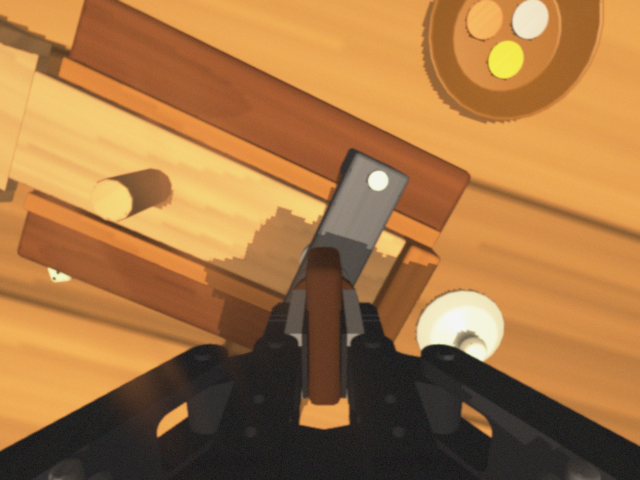

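View pics/foot8.png

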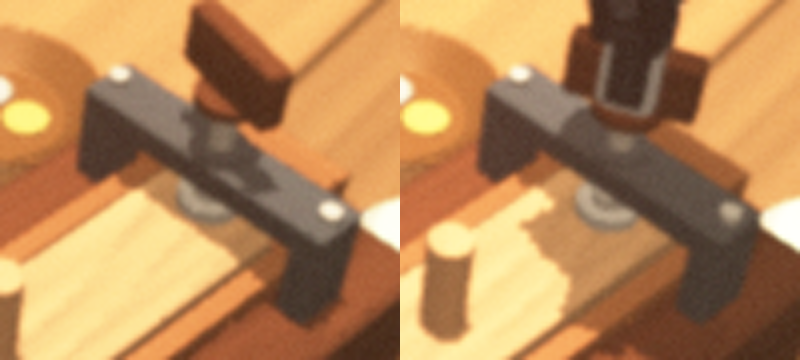

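Call:
apply_moves([
  [5, 0.1, 0, 0, 0.05, 0, 0],
  [5, 0.2, 0, 0, 0.1, 0, 0],
  [5, 0.3, 0, 0, 0.15, 0, 0],
])

```text
clock: 22.0
tcp_pos: [0.5164, -0.1635, 0.1533]
orientation: [2.143, 0.158, -2.144]
contact_force: [-2.9, -2.6, 7.3]
grip_width: 0.0099
```

```bash
python3 s.py
```

```text
t 22.0 ang -1.4224 pos [ 0.5164 -0.1635  0.1533] F [-2.9 -2.6  7.3] M [-0.47   0.725  0.392] j7 -1.254 tau7 0.214 w 0.0099 tilt [-0.    -0.001 -1.   ]
```

Call:
apply_moves([
  [5, 0.1, 0, 0, 0.05, 0, 0],
  [5, 0.2, 0, 0, 0.1, 0, 0],
  [5, 0.3, 0, 0, 0.15, 0, 0],
])

```text
clock: 22.3
tcp_pos: [0.5164, -0.1635, 0.153]
orientation: [-2.221, 0.003, 2.222]
contact_force: [-2.8, -1.6, 7.7]
grip_width: 0.0102
```

```bash
python3 s.py
```

```text
t 22.3 ang -1.5723 pos [ 0.5164 -0.1635  0.153 ] F [-2.8 -1.6  7.7] M [-0.401  0.768  0.371] j7 -1.391 tau7 0.193 w 0.0102 tilt [-0.    -0.001 -1.   ]
```

Call:
apply_moves([
  [5, 0.1, 0, 0, 0.05, 0, 0],
  [5, 0.2, 0, 0, 0.1, 0, 0],
  [5, 0.3, 0, 0, 0.15, 0, 0],
])

```text
clock: 22.6
tcp_pos: [0.5164, -0.1635, 0.1527]
orientation: [-2.143, 0.164, 2.144]
contact_force: [-4.6, -1.9, 6.8]
grip_width: 0.0103
```

```bash
python3 s.py
```

```text
t 22.6 ang -1.7222 pos [ 0.5164 -0.1635  0.1527] F [-4.6 -1.9  6.8] M [-0.461  0.802  0.412] j7 -1.527 tau7 0.173 w 0.0103 tilt [-0.    -0.001 -1.   ]
```

Call:
apply_moves([
  [5, 0.1, 0, 0, 0.05, 0, 0],
  [5, 0.2, 0, 0, 0.1, 0, 0],
  [5, 0.3, 0, 0, 0.15, 0, 0],
])

```text
clock: 22.9
tcp_pos: [0.5164, -0.1634, 0.1525]
orientation: [-2.059, 0.314, 2.06]
contact_force: [-2.9, -1.9, 7.1]
grip_width: 0.0105
```

```bash
python3 s.py
```

```text
t 22.9 ang -1.8722 pos [ 0.5164 -0.1634  0.1525] F [-2.9 -1.9  7.1] M [-0.393  0.84   0.469] j7 -1.663 tau7 0.152 w 0.0105 tilt [-0.    -0.001 -1.   ]
```

Call:
apply_moves([
  [5, 0.1, 0, 0, 0.05, 0, 0],
  [5, 0.2, 0, 0, 0.1, 0, 0],
  [5, 0.3, 0, 0, 0.15, 0, 0],
])

```text
clock: 23.2
tcp_pos: [0.5165, -0.1634, 0.1522]
orientation: [-1.971, 0.454, 1.971]
contact_force: [-3.7, -2.2, 8.2]
grip_width: 0.0104
```

```bash
python3 s.py
```

```text
t 23.2 ang -2.0221 pos [ 0.5165 -0.1634  0.1522] F [-3.7 -2.2  8.2] M [-0.41   0.899  0.448] j7 -1.799 tau7 0.132 w 0.0104 tilt [-0.    -0.001 -1.   ]
```

Call:
apply_moves([
  [5, 0.1, 0, 0, 0.05, 0, 0],
  [5, 0.2, 0, 0, 0.1, 0, 0],
  [5, 0.3, 0, 0, 0.15, 0, 0],
])

```text
clock: 23.5
tcp_pos: [0.5164, -0.1634, 0.152]
orientation: [-1.879, 0.584, 1.879]
contact_force: [-4.2, -1.3, 9.5]
grip_width: 0.0104
```

```bash
python3 s.py
```

```text
t 23.5 ang -2.172 pos [ 0.5164 -0.1634  0.152 ] F [-4.2 -1.3  9.5] M [-0.397  0.982  0.516] j7 -1.935 tau7 0.111 w 0.0104 tilt [-0.    -0.001 -1.   ]
```

Call:
apply_moves([
  [5, 0.1, 0, 0, 0.05, 0, 0],
  [5, 0.2, 0, 0, 0.1, 0, 0],
  [5, 0.3, 0, 0, 0.15, 0, 0],
])

```text
clock: 23.8
tcp_pos: [0.5165, -0.1634, 0.1517]
orientation: [-1.783, 0.704, 1.783]
contact_force: [-4.2, -2.5, 8.8]
grip_width: 0.0099
```

```bash
python3 s.py
```

```text
t 23.8 ang -2.322 pos [ 0.5165 -0.1634  0.1517] F [-4.2 -2.5  8.8] M [-0.43   0.937  0.482] j7 -2.07 tau7 0.09 w 0.0099 tilt [-0.    -0.001 -1.   ]
```

Call:
apply_moves([
  [5, 0.1, 0, 0, 0.05, 0, 0],
  [5, 0.2, 0, 0, 0.1, 0, 0],
  [5, 0.3, 0, 0, 0.155, 0, 0],
])

```text
clock: 24.1
tcp_pos: [0.5164, -0.1634, 0.1515]
orientation: [-1.68, 0.819, 1.68]
contact_force: [-4.0, -2.3, 9.0]
grip_width: 0.0102
```

```bash
python3 s.py
```

```text
t 24.1 ang -2.477 pos [ 0.5164 -0.1634  0.1515] F [-4.  -2.3  9. ] M [-0.342  0.955  0.526] j7 -2.21 tau7 0.168 w 0.0102 tilt [-0.    -0.001 -1.   ]
```

Call:
apply_moves([
  [5, 0, 0, 0, 0, 0, 0],
  [5, 0, 0, 0, 0, 0, 0],
])

```text
clock: 24.3
tcp_pos: [0.5164, -0.1634, 0.1514]
orientation: [-1.681, 0.818, 1.681]
contact_force: [-3.8, -2.1, 9.3]
grip_width: 0.0102
```

```bash
python3 s.py;  python3 - <<'E'
from h import *
save(cam('wrist'),'w9.png')
E
```

```text
t 24.3 ang -2.4759 pos [ 0.5164 -0.1634  0.1514] F [-3.8 -2.1  9.3] M [-0.35   1.016  0.184] j7 -2.209 tau7 -0.204 w 0.0102 tilt [-0.    -0.001 -1.   ]
```

View pics/w9.png

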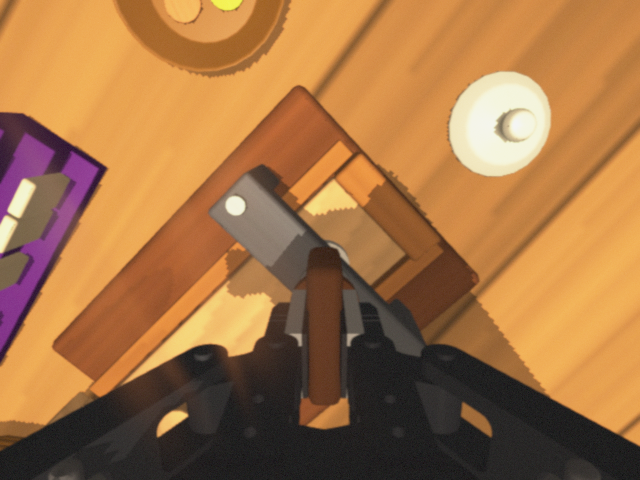

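Call:
apply_moves([
  [40, 0, 0, 0, 0, 0, 0],
  [40, 0, 0, 0, 0, 0, 0],
  [40, 0, 0, 0, 0, 0, 0],
  [40, 0, 0, 0, 0, 0, 0],
  [40, -20, 0, 0, 0, 0, 0],
  [40, -50, 0, 0, 0, 0, 0],
  [40, -90, 0, 0, 0, 0, 0],
  [40, -90, 0, 0, 0, 0, 0],
  [40, -90, 0, 0, 0, 0, 0],
])

```text
clock: 25.25
tcp_pos: [0.5173, -0.1627, 0.2414]
orientation: [-1.682, 0.816, 1.678]
contact_force: [-0.4, 1.4, 0.2]
grip_width: 0.0402
```

```bash
python3 s.py; python3 fit.py fit10.png
python3 - <<'E'
from h import *
save(cam('wrist'),'w10.png')
E
```

```text
t 25.25 ang -2.4759 pos [ 0.5173 -0.1627  0.2414] F [-0.4  1.4  0.2] M [ 0.012 -0.009  0.036] j7 -2.233 tau7 -0.01 w 0.0402 tilt [ 0.002 -0.    -1.   ]
0.85 2642.0
[ 0.51692133 -0.16360723 -0.8970028 ] 0.3078124443987551
```

View pics/w10.png

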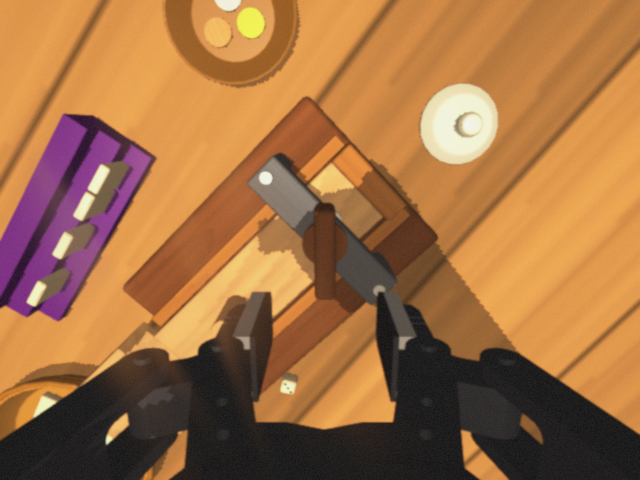

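Run:
```python
from h import *
c=cam('wrist')
cv2.imwrite('pics/crop10.png',cv2.resize(c[0][120:290,230:450,::-1],None,fx=3.4,fy=3.4,interpolation=cv2.INTER_CUBIC))
```

```text
(no output)
```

View pics/crop10.png

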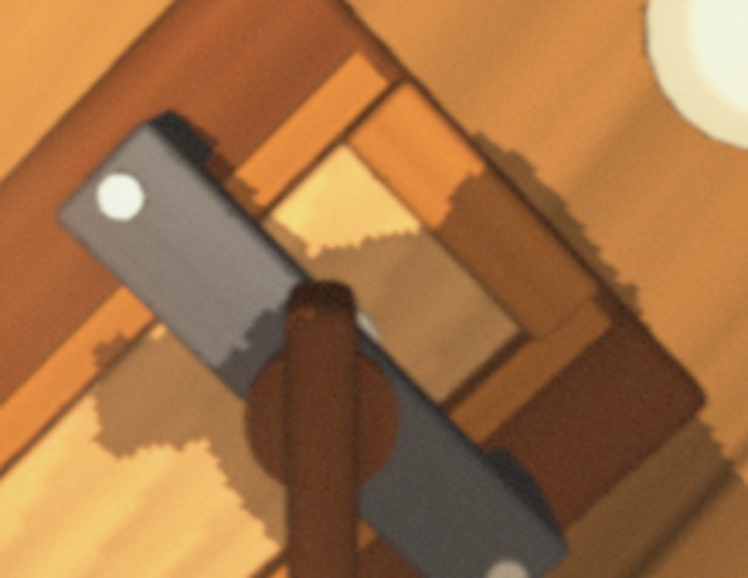

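The tongue sits flush against the stop, with no gap in the crop along (350,145)–(525,335). The arm is clear of everything, so I'm handing in.

```bash
python3 -c "
from bench import r
r.hand_in(); print(r.get_obs()['clock'])"
```

```text
the job is handed in; nothing more can be done
the job is handed in; nothing more can be done
```

The chute is home against the stop, the clamp knob is a quarter turn past touch as measured, and the job was handed in at about 25 s of the 72 s allowed.

- **Chute:** I slid it about 27 mm by its peg at roughly 5 N. I stopped when it ceased moving against the block at about 8 N. The last close-up shows no gap between tongue and stop.
- **Knob:** The last joint's torque reading kinked about 2.08 rad after the start, which I took as the touch. From there I turned 1.578 rad more (a quarter turn is 1.571) and let go. A camera fit afterwards put the bar within 0.01 rad of the released gripper angle.
- **Disagreement on the touch point:** The wrist moment, which is much noisier, rose by about the expected amount but on average put the touch about 0.1 rad later. If that were right, the turn would be slightly under a quarter. I relied on the cleaner joint torque.
- **First knob grasp:** My first try was too low and pinched the disc under the bar at about 5–7 N, before any turning. I opened, raised 7 mm and regripped the bar.
- **Bystanders:** The lid, dish, rack and die were not touched and looked undisturbed in the last picture. I did not measure their poses again.

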